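# Tip the olivine stones from a flap-mouthed caddy into the blue bowl

## Robot

A 6-joint arm with a two-finger parallel gripper is mounted at the origin on the work surface. World frame = base frame: x ahead of the robot, y to its left, z up, the work surface at z = 0. Lengths are in m, angles in degrees, forces in N, time in s.
With the tool pointing down it reaches from about 0.375 to 0.9 m from the base axis. Payload 3.1 kg.
Tool frame: the origin (TCP) lies at the very end of the fingers, on their centre line; the grasp point (between the pads) lies 19 mm behind it; z points along the fingers, y is the line along which they close (so a half turn about z gives the same grasp; the last joint's range is limited). The gripper opens to 87 mm and grips with 3 to 60 N. Pads are 19 mm wide; open, the fingers measure 117 mm over their backs; the gripper's body (75 mm by 190 mm) begins 51 mm behind the grasp point.
Start: joints at [61.45, 30.224, 82.088, -0, 67.689, -10.227], TCP at [0.196, 0.593, 0.192] pointing down, gripper open.
Joint ranges: [-176.69, 176.69], [-43.24, 126.21], [12.49, 139.97], [-82, 262], [0, 151.66], [-163.58, 163.58]. Speed limits (degrees/s): [159.86, 159.86, 180, 180, 180, 180].

## Interface

Orientations are given as a 3x3 rotation matrix whose columns are the frame's x, y, z axes.
In Python, from rig import * gives the robot as it stands.
- The arm moves only by the tool jog_arm, never from a script. Its arguments are lists of equal length, an entry for each row: "delta_pos": the shift along the world's x, y, z in cm, a list of three; "turn": the turn about the world's z in degrees; "grip": the closure, from 0 (fully open) to 1 (shut). In form: {"delta_pos": [[x, y, z], ...], "turn": [turn, ...], "grip": [grip, ...]}. A call has 1 to 12 rows; each row is the pose to reach, as a shift and turn from the pose commanded when the call began; what a row does not reach only later rows make up. A row lasts 1/8 s, in which the tool goes at most 62.5 mm and 10.7 degrees, less where a joint would pass 70% of its speed; a pose out of reach is approached as far as the arm can. A call with a gripper value outside its range is refused whole. The fingers move at their own pace and stop on an object; the grip force is fixed at half the most. Time passes only in rows, so rows that repeat a pose let the fingers close. It gives the time, the measured TCP pose, the force, the opening and the grip force at its end, in the units of the state.
- read_state(): the state, without advancing time (a new reading comes with each control period).
- capture(name): name is "side" or "top"; returns a dict with "color" (384x512x3 uint8, blue, green, red), "fovy" (degrees; the focal length in pixels is half the picture's height over the tangent of half this angle, whatever the lens; pixels are square), "cx", "cy" (the principal point, pixels), "camera_from_world" (4x4, takes a point from world to camera coordinates). Camera axes: x right, y up, looking along -z (the intrinsics and any distortion apply to the point x, -y, -z); pixel columns grow to the right and rows downward; lengths in m; the calibration is good to about 2 mm. A picture is of the moment at which its call begins. There is no depth.
- hand_in(): hands the job in; it is judged then, once.
The state is a dict: "time_s": time; "joint_positions": joint angles; "qvel": joint speeds; "tau": joint torques, N m; "position": TCP position; "tcp_rot": TCP orientation; "force": force on the tool from outside, world axes, zero at the start; "moment": the same for the moment, N m; "opening": opening from 0.0 (shut) to 1.0 (fully open); "grasp_force": force on a finger pad.
Only numpy, scipy, OpenCV 4.12 (cv2) and the standard library are available. Lean on these libraries where they do the work, as an engineer would, in place of code of your own. Each camera call takes 0.05 s, during which the arm holds its last target. There are 200 camera calls.

## Task

Refill the blue bowl from the cream tin caddy: pull the caddy up out of its clips, hold its mouth close over the bowl and tip it just far enough that the flap swings open and all five olivine stones slide gently into the bowl, while the little desiccant tin behind them stays in the caddy. Then press the caddy back down on its clip base, mouth facing the way it did, until all four clips have snapped over its foot plate, and let go. Leave the bowl standing where it is, and the wulfenite, the quartz and the basalt bomb alone.

Things in the scene. Friction and masses are not known exactly. Their poses are not given: they have to be found in the camera images.
- caddy_center (a point): Centre (half-way up) of the caddy: a cream tin box with a clear roof, 104 mm long (x), 60 mm wide over its two flat upright side walls (y: grip across these), 70 mm tall (z), 0.22 to 0.34 kg without contents. Its whole -x end is the sloped mouth: the floor runs from x = -52 to +52 mm, the roof only from x = -38 to +52 mm. Starts snapped on the clip base, upright, its axes along the base's.
- caddy_foot (a point): Middle of the caddy's underside, 35 mm below its centre. The floor of the caddy is a foot plate 104 x 68 x 4 mm that juts out 4 mm beyond each side wall; the four clips snap over these two jutting edges. The side walls are 3 mm thick; at 48 mm up they run from x = -42 to +52 mm.
- caddy_lip (a point): Point on the caddy (axes as the caddy's): middle of the floor's front edge, over which the stones leave, on top of the floor; 52 mm to -x of the caddy's centre and 31 mm below it.
- flap (a joint): Angle (rad) of the light metal flap over the mouth, hinged on the roof's front edge, 68 mm long: 0 = shut on the mouth's slope (12 degrees from upright), growing as it swings outward. It hangs loose: it leaves the slope once the caddy is tipped mouth-down past about 12 degrees, or a stone pushes it, then hangs plumb in front of the lip, up to 10 mm lower than it; falls shut as the caddy is levelled.
- clip_base: Fixed dark wooden board, 130 (x) x 100 (y) x 8 mm, origin under its centre; the caddy's underside rests on its top. Four black spring clips at x = +-36, y = +-38 mm, each 20 mm long, reach 19 mm above the board, with a barb 8 mm above it. Pulling the caddy straight up frees it, pressing it straight down on to the board snaps it in, each at 8 to 13 N; the clips take it in from 3 mm off in y.
- bowl_in (a point): Middle of the inner floor of the clay bowl glazed blue (loose, 0.42 kg): a round bowl of 136 mm rim diameter and 52 mm height, rising from a flat floor of about 55 mm diameter; this point is 6 mm above its underside.
- stone1: Tumbled olivine stone no. 1, smooth flat green pebble about 22 x 20 x 12 mm, 14 g; origin at its centre. Starts on the floor of the caddy. All five begin to slide at about the same slope of the floor, somewhere between 15 and 30 degrees, which changes from time to time with dust and polish.
- stone2: Tumbled olivine stone no. 2, smooth flat green pebble about 22 x 20 x 12 mm, 14 g; origin at its centre. Starts on the floor of the caddy. All five begin to slide at about the same slope of the floor, somewhere between 15 and 30 degrees, which changes from time to time with dust and polish.
- stone3: Tumbled olivine stone no. 3, smooth flat green pebble about 22 x 20 x 12 mm, 14 g; origin at its centre. Starts on the floor of the caddy. All five begin to slide at about the same slope of the floor, somewhere between 15 and 30 degrees, which changes from time to time with dust and polish.
- stone4: Tumbled olivine stone no. 4, smooth flat green pebble about 22 x 20 x 12 mm, 14 g; origin at its centre. Starts on the floor of the caddy. All five begin to slide at about the same slope of the floor, somewhere between 15 and 30 degrees, which changes from time to time with dust and polish.
- stone5: Tumbled olivine stone no. 5, smooth flat green pebble about 22 x 20 x 12 mm, 14 g; origin at its centre. Starts on the floor of the caddy. All five begin to slide at about the same slope of the floor, somewhere between 15 and 30 degrees, which changes from time to time with dust and polish.
- desiccant: Desiccant tin that belongs in the caddy: a flat round canister 24 mm across, 16 mm tall, 28 g, with a rubber foot and blue top; origin at its centre. Starts at the back of the caddy's floor, behind the stones. Its foot grips better than the stones do: it begins to slide only when the floor is some 9 to 14 degrees steeper than where the stones begin.
- wulfenite: Bystander: bright orange square crystal plates on a brown rock, about 70 x 55 x 70 mm, origin under its centre.
- quartz: Bystander: brown smoky quartz, an upright six-sided crystal 84 mm tall on a round foot of 54 mm, origin under the crystal.
- bomb: Bystander: dark basalt bomb speckled with green olivine, egg-shaped, about 80 x 62 x 52 mm, origin under its centre.
There are look-alikes about, which are no part of the job. What is meant by the clip_base is not green or turquoise, and is the smaller of those in its own colour.

How it is judged (in metres and radians):
On the way, in this order (a step that is already met when the one before it is completed fails the run):
1. the caddy is pulled up out of its clips (z of caddy_center in the frame of clip_base above 0.073 m), for 0.1 s.
2. the caddy is tipped over the bowl and its flap has swung open (angle between caddy_center's own z axis and vertical above 0.2 rad and value of joint flap above 0.03 rad and horizontal distance between caddy_lip and bowl_in below 0.068 m), for 0.05 s.
3. all five stones lie in the bowl (horizontal distance between each of stone1, stone2, stone3, stone4, stone5 and bowl_in below 0.06 m and z of stone1 in the frame of bowl_in between 0 and 0.045 m and z of stone2 in the frame of bowl_in between 0 and 0.045 m and z of stone3 in the frame of bowl_in between 0 and 0.045 m and z of stone4 in the frame of bowl_in between 0 and 0.045 m and z of stone5 in the frame of bowl_in between 0 and 0.045 m), for 0.2 s.
At the end, for the whole second after the job is handed in: Five stones at rest in the bowl; caddy snapped down on the clip base (underside within 3 mm of the board, level within 3 degrees, within 15 mm lengthwise and 6 mm sideways, mouth to the base's -x), flap shut, desiccant tin in it; bowl upright within 30 mm of its start, other specimens within 20 mm (all of step 3 and linear speed of each of stone1, stone2, stone3, stone4, stone5 below 0.03 m/s and z of caddy_center in the frame of clip_base between 0.04 and 0.046 m and angle between caddy_center's own z axis and vertical below 0.05 rad and x of caddy_center in the frame of clip_base between -0.015 and 0.015 m and y of caddy_center in the frame of clip_base between -0.006 and 0.006 m and x of caddy_lip in the frame of clip_base below -0.03 m and value of joint flap below 0.1 rad and x of desiccant in the frame of caddy_center between -0.052 and 0.052 m and y of desiccant in the frame of caddy_center between -0.03 and 0.03 m and z of desiccant in the frame of caddy_center between -0.035 and 0.035 m and angle between bowl_in's own z axis and vertical below 0.1 rad and distance of bowl_in from where it was at the start of the episode below 0.03 m and distance of each of wulfenite, quartz, bomb from where it was at the start of the episode below 0.02 m); the robot touches nothing.
It fails at once if the desiccant tin slides out of the caddy (x of desiccant in the frame of caddy_center below -0.06 m).
It fails at once if a stone is dropped or flung instead of sliding in gently (faster than 1.7 m/s) (linear speed of any of stone1, stone2, stone3, stone4, stone5 above 1.7 m/s).
It fails at once if the bowl is shoved more than 30 mm or tipped (distance of bowl_in from where it was at the start of the episode above 0.03 m or angle between bowl_in's own z axis and vertical above 0.35 rad).
It fails at once if a bystander specimen is shifted more than 20 mm (distance of any of wulfenite, quartz, bomb from where it was at the start of the episode above 0.02 m).
It also fails if it takes over 61 s, if anything falls off the work surface, if the arm or the gripper's body presses on something with over 40 N, if the wrist force passes 120 N, or if a joint passes its speed limit or range.

## Working session

There is one attempt and no reset: what is moved stays moved. The work goes in short steps, Python scripts to look and compute and a tool call to move; the robot and the scene stay as the last step left them, time stands still between calls to the robot, and variables do not carry over. Pictures are saved under pics/ and viewed, at most 10 in all, crops included, and the job is handed in when it is done.

Besides the shell and the picture viewer there is one more tool, called after "Emit:" as a command line: name --pt "numbers of a row" for each row, then --argument value for the rest. jog_arm: Moves the arm, as the interface text tells. Its arguments: {"type":"object","properties":{"delta_pos":{"type":"array"},"turn":{"type":"array"},"grip":{"type":"array"}},"required":["delta_pos","turn","grip"]}

```bash
mkdir -p pics; cat > h.py <<'E'
from rig import *
import numpy as np, cv2
def snap(n,f,crop=None,s=1):
    c=capture(n); im=c["color"]; cv2.imwrite('pics/raw_'+f,im)
    if crop: im=im[crop[1]:crop[3],crop[0]:crop[2]]
    cv2.imwrite('pics/'+f,cv2.resize(im,None,fx=s,fy=s)); return c
def K(c):
    h,w=c["color"].shape[:2]; f=h/2/np.tan(np.radians(c["fovy"])/2); return f
def ray(c,u,v):
    f=K(c); T=np.array(c["camera_from_world"]); R,t=T[:3,:3],T[:3,3]
    d=R.T@np.array([(u-c["cx"])/f,-(v-c["cy"])/f,-1]); return -R.T@t,d
def onz(c,u,v,z):
    o,d=ray(c,u,v); return o+d*(z-o[2])/d[2]
def proj(c,p):
    f=K(c); q=np.array(c["camera_from_world"])@np.append(p,1); return np.array([c["cx"]+f*q[0]/-q[2],c["cy"]-f*q[1]/-q[2]])
E
python3 - <<'E'
from h import *
a=snap("side","s1.png",s=1.5);b=snap("top","t1.png",s=1.5)
for c in(a,b):print({k:v for k,v in c.items() if k not in("color",)})
print(read_state())
E
```

```text
{'fovy': 53.91934834354251, 'cx': 258.63059566570473, 'cy': 190.71045165774254, 'camera_from_world': array([[ 0.86700806, -0.49829158, -0.00158591, -0.44036031],
       [ 0.38180268,  0.66227002,  0.64468995, -0.37091018],
       [-0.32019328, -0.55955689,  0.76444251, -0.80953589],
       [ 0.        ,  0.        ,  0.        ,  1.        ]])}
{'fovy': 52.474692017370316, 'cx': 250.30788737718612, 'cy': 188.16187123209363, 'camera_from_world': array([[ 0.01240101, -0.9997128 , -0.02050694,  0.15435774],
       [ 0.99086817,  0.00953239,  0.13449685, -0.55985637],
       [-0.13426274, -0.02198757,  0.9907018 , -0.96236806],
       [ 0.        ,  0.        ,  0.        ,  1.        ]])}
{'time_s': 0.1, 'joint_positions': array([ 6.14509994e+01,  3.02723985e+01,  8.21467980e+01, -1.53808258e-03,
        6.76898501e+01, -1.02281443e+01]), 'qvel': array([ 0.06729594, -0.046519  , -0.17479777,  0.00780811, -0.03502166,
       -0.00772451]), 'tau': array([-1.79549384e-04, -4.40989316e+01, -1.77153289e+01,  6.35159528e-02,
        5.33460465e-02, -1.78975716e-05]), 'position': array([0.19611179, 0.59270128, 0.19139533]), 'tcp_rot': array([[-9.49314189e-01,  3.14327507e-01, -8.87753317e-04],
       [ 3.14328604e-01,  9.49312748e-01, -1.68367485e-03],
       [ 3.13530222e-04, -1.87738269e-03, -9.99998189e-01]]), 'force': array([ 0.26471692, -0.33282662, -0.34449367]), 'moment': array([0.04212874, 0.06124913, 0.02461063]), 'grasp_force': 0.0, 'opening': 1.0058909121075907}
```

View pics/s1.png

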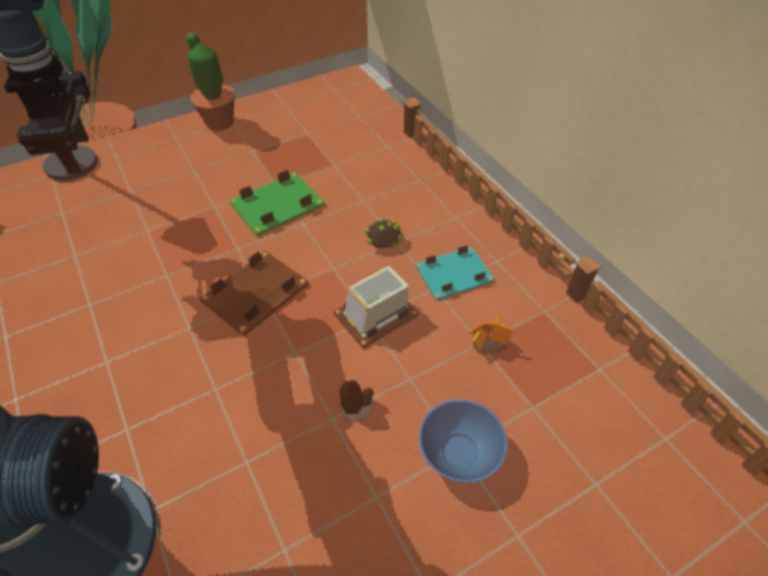

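View pics/t1.png

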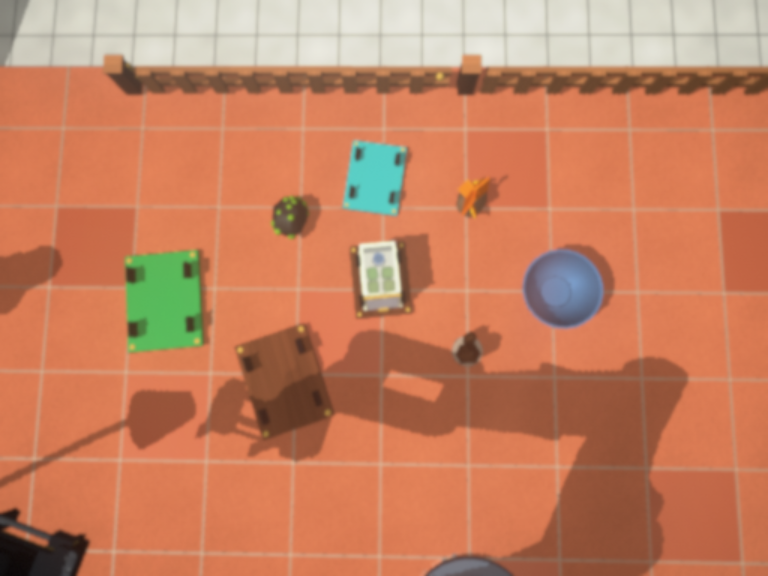

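The side view shows the caddy at about (375,300) on the small brown base, and the blue bowl at (462,440). In the top view the caddy is at (381,277) with its mouth toward the robot (image down), the desiccant is at the back (378,258), the bowl is at (563,288), the quartz at (467,349), and the wulfenite at (474,196).

```bash
cat > m.py <<'E'
from h import *
c=capture("top"); im=c["color"]; hsv=cv2.cvtColor(im,cv2.COLOR_BGR2HSV)
# bowl: rim ellipse
m=cv2.inRange(hsv,(100,70,40),(125,255,255)); cs,_=cv2.findContours(m,0,2); k=max(cs,key=cv2.contourArea)
(u,v),r=cv2.minEnclosingCircle(k); print("bowl",onz(c,u,v,.052), "R",r/K(c)*.92)
for nm,pts,z in(("board",[(354,247),(403,240),(410,313),(357,317)],.008),("roof",[(359,243),(398,240),(401,294),(362,297)],.078),("quartz",[(467,349)],.04),("wulf",[(474,196)],.035),("bomb",[(290,216)],.03)):
    P=np.array([onz(c,a/1.5,b/1.5,z)[:2] for a,b in pts]); print(nm,P.round(3).tolist(),P.mean(0).round(4),np.linalg.norm(P-np.roll(P,-1,0),axis=1).round(3))
cv2.imwrite('pics/z1.png',cv2.resize(im[145:225,215:295],None,fx=7,fy=7,interpolation=2))
s=capture("side"); cv2.imwrite('pics/z2.png',cv2.resize(s["color"][160:240,210:290],None,fx=7,fy=7,interpolation=2))
a=cv2.imread('pics/z1.png');b=cv2.imread('pics/z2.png');cv2.imwrite('pics/z.png',cv2.resize(np.hstack([a,b]),(800,400)))
E
python3 m.py
```

```text
bowl [ 0.55431324 -0.17716715  0.052     ] R 0.04786329792877738
board [[0.625, 0.2], [0.639, 0.113], [0.509, 0.1], [0.5, 0.193]] [0.5684 0.1515] [0.088 0.131 0.093 0.125]
roof [[0.619, 0.188], [0.624, 0.123], [0.534, 0.117], [0.528, 0.181]] [0.5762 0.1525] [0.065 0.09  0.064 0.091]
quartz [[0.446, 0.005]] [0.4462 0.0051] [0.]
wulf [[0.713, -0.01]] [ 0.7128 -0.0101] [0.]
bomb [[0.676, 0.313]] [0.6758 0.3129] [0.]
```

View pics/z.png

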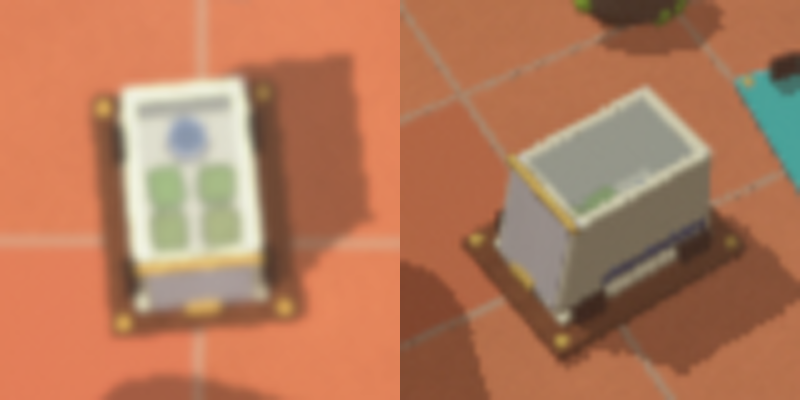

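The zoom shows the roof corners, the brass beads on the board, the mouth at the image bottom, and the desiccant at the rear. I'll refine the yaw and centre from these points.

```bash
python3 - <<'E'
from h import *
c=capture("top")
for nm,pts,z in(("bead",[(104,108),(262,92),(285,305),(122,322)],.010),("roof",[(122,90),(243,80),(262,258),(137,270)],.078)):
    P=np.array([onz(c,215+a/5,145+b/5,z)[:2] for a,b in pts]); d=(P[0]+P[1]-P[2]-P[3])/2
    print(nm,P.round(4).tolist(),P.mean(0),np.linalg.norm(P-np.roll(P,-1,0),axis=1).round(3),np.degrees(np.arctan2(d[1],d[0])))
print("bowl",onz(c,563.5/1.5,288/1.5,.052),[onz(c,u/1.5,v/1.5,.052)[:2].round(3) for u,v in((523,288),(604,288),(563,248),(563,328))])
E
```

```text
bead [[0.6198, 0.2006], [0.6292, 0.1164], [0.5153, 0.1036], [0.5055, 0.1892]] [0.56746632 0.15243256] [0.085 0.115 0.086 0.115] 6.075739981001068
roof [[0.616, 0.1877], [0.6216, 0.1274], [0.5323, 0.1173], [0.5258, 0.1788]] [0.5739078  0.15278604] [0.061 0.09  0.062 0.091] 6.014393525696175
bowl [ 0.54969875 -0.15569752  0.052     ] [array([ 0.549, -0.088]), array([ 0.55 , -0.223]), array([ 0.618, -0.157]), array([ 0.483, -0.153])]
```

Emit:
jog_arm --pt "37.1 -44.1 0" --pt "37.1 -44.1 0" --pt "37.1 -44.1 0" --pt "37.1 -44.1 0" --pt "37.1 -44.1 0" --pt "37.1 -44.1 -3" --pt "37.1 -44.1 -6" --pt "37.1 -44.1 -7" --pt "37.1 -44.1 -7" --pt "37.1 -44.1 -7" --pt "37.1 -44.1 -7" --pt "37.1 -44.1 -7" --turn '[24.3,24.3,24.3,24.3,24.3,24.3,24.3,24.3,24.3,24.3,24.3,24.3]' --grip '[0,0,0,0,0,0,0,0,0,0,0,0]'

```text
time_s: 1.75
position: [0.5667, 0.1528, 0.1223]
tcp_rot: [[-0.995, -0.104, -0.001], [-0.104, 0.995, 0.0], [0.001, 0.001, -1.0]]
force: [-0.1, 0.2, 0.1]
opening: 0.999
grasp_force: 0.0
```

Emit:
jog_arm --pt "0 0 -4" --pt "0 0 -7" --pt "0 0 -8.5" --pt "0 0 -8.5" --pt "0 0 -8.5" --pt "0 0 -8.5" --pt "0 0 -8.5" --pt "0 0 -8.5" --pt "0 0 -8.5" --turn '[0,0,0,0,0,0,0,0,0]' --grip '[0,0,0,0.6,0.6,0.6,0.6,0.6,0.6]'

```text
time_s: 2.88
position: [0.5682, 0.1527, 0.0384]
tcp_rot: [[-0.995, -0.104, 0.002], [-0.104, 0.995, 0.001], [-0.002, 0.0, -1.0]]
force: [-0.3, 2.8, 6.4]
opening: 0.685
grasp_force: 30.0
```

Emit:
jog_arm --pt "0 0 0.3" --pt "0 0 0.6" --pt "0 0 1.0" --pt "0 0 1.5" --pt "0 0 2.5" --pt "0 0 3.5" --pt "0 0 4.5" --pt "0 0 4.5" --pt "0 0 4.5" --turn '[0,0,0,0,0,0,0,0,0]' --grip '[0.6,0.6,0.6,0.6,0.6,0.6,0.6,0.6,0.6]'

```text
time_s: 4.0
position: [0.5672, 0.1522, 0.0823]
tcp_rot: [[-0.995, -0.104, -0.0], [-0.104, 0.995, -0.0], [0.0, -0.0, -1.0]]
force: [-0.0, 0.7, -4.0]
opening: 0.685
grasp_force: 30.0
```

```bash
python3 - <<'E'
from h import *
snap("side","z3.png",(190,120,310,240),5); s=read_state();print(s["force"],s["moment"],s["position"])
E
```

```text
[-0.19476767  0.02054019 -3.21668295] [ 0.01561345  0.01497202 -0.01117429] [0.56705821 0.15224794 0.08201496]
```

View pics/z3.png

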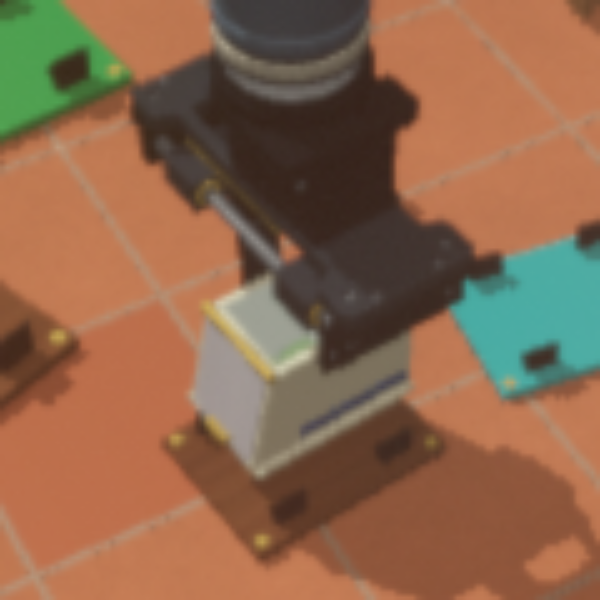

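Emit:
jog_arm --pt "0 0 -1.5" --pt "0 0 -2.2" --pt "0 0 -2.5" --pt "0 0 -2.7" --pt "0 0 -2.7" --turn '[0,0,0,0,0]' --grip '[0.6,0.6,0.6,0.6,0.6]'

```text
time_s: 4.68
position: [0.5675, 0.1523, 0.0552]
tcp_rot: [[-0.995, -0.104, 0.0], [-0.104, 0.995, -0.0], [-0.0, -0.0, -1.0]]
force: [-0.3, 0.1, -4.0]
opening: 0.682
grasp_force: 30.0
```

Emit:
jog_arm --pt "0 0 -0.2" --pt "0 0 -0.4" --pt "0 0 -0.4" --pt "0 0 -0.4" --turn '[0,0,0,0]' --grip '[0.6,0.6,0.6,0.6]'

```text
time_s: 5.18
position: [0.5675, 0.1525, 0.0513]
tcp_rot: [[-0.995, -0.104, 0.0], [-0.104, 0.995, 0.0], [-0.0, 0.0, -1.0]]
force: [0.6, 0.8, -3.6]
opening: 0.683
grasp_force: 30.0
```

Emit:
jog_arm --pt "0 0 -0.15" --pt "0 0 -0.3" --pt "0 0 -0.3" --turn '[0,0,0]' --grip '[0.6,0.6,0.6]'

```text
time_s: 5.55
position: [0.5679, 0.1523, 0.0486]
tcp_rot: [[-0.995, -0.104, 0.001], [-0.104, 0.995, 0.0], [-0.001, -0.0, -1.0]]
force: [0.0, 1.1, -1.2]
opening: 0.682
grasp_force: 30.0
```

Emit:
jog_arm --pt "0 0 -0.05" --pt "0 0 -0.05" --pt "0 0 -0.05" --pt "3.0 0.3 -0.05" --pt "3.0 0.3 -0.05" --pt "3.0 0.3 -0.05" --pt "3.0 0.3 -0.05" --pt "3.0 0.3 -0.05" --pt "3.0 0.3 -0.05" --pt "3.0 0.3 0.3" --pt "3.0 0.3 0.3" --turn '[0,0,0,0,0,0,0,0,0,0,0]' --grip '[0.2,0.2,0.2,0.2,0.2,0.6,0.6,0.6,0.6,0.6,0.6]'

```text
time_s: 6.92
position: [0.5979, 0.1551, 0.0513]
tcp_rot: [[-0.995, -0.104, 0.001], [-0.104, 0.995, -0.0], [-0.001, -0.0, -1.0]]
force: [-0.6, 0.5, -3.1]
opening: 0.686
grasp_force: 30.0
```

```bash
python3 - <<'E'
from h import *
s=read_state();print(s["force"],s["moment"],s["position"])
E
```

```text
[-0.55191034  0.54191304 -3.06964052] [ 0.15503536 -0.05278693 -0.00314416] [0.5978932  0.15513685 0.05128565]
```

Emit:
jog_arm --pt "0 0 0.4" --pt "0 0 0.8" --pt "0 0 0.8" --turn '[0,0,0]' --grip '[0.6,0.6,0.6]'

```text
time_s: 7.3
position: [0.598, 0.1553, 0.0598]
tcp_rot: [[-0.995, -0.104, 0.001], [-0.104, 0.995, 0.0], [-0.001, -0.0, -1.0]]
force: [0.8, -0.9, -4.1]
opening: 0.682
grasp_force: 30.0
```

```bash
python3 - <<'E'
from h import *
s=read_state();print(s["force"],s["moment"],s["position"])
snap("side","z4.png",(190,120,310,240),5)
E
```

```text
[ 0.81919238 -0.87526846 -4.12546821] [ 0.06842796 -0.07363816  0.03989829] [0.59795525 0.15526537 0.05976782]
```

View pics/z4.png

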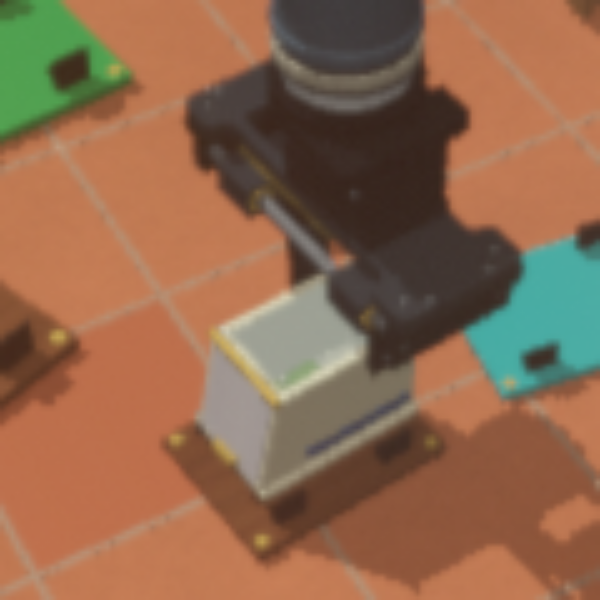

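Emit:
jog_arm --pt "0 0 2" --pt "0 0 5" --pt "0 0 7" --pt "0.2 -1.5 7" --pt "0.5 -4 7" --pt "0.8 -8 7" --pt "1.2 -12.5 7" --pt "1.6 -17 7" --pt "2.0 -21.5 7" --pt "2.2 -25.5 7" --pt "2.4 -28.5 7" --pt "2.4 -30.3 7" --turn '[0,0,0,0,0,0,0,0,0,0,0,0]' --grip '[0.6,0.6,0.6,0.6,0.6,0.6,0.6,0.6,0.6,0.6,0.6,0.6]'

```text
time_s: 8.85
position: [0.6204, -0.1501, 0.1277]
tcp_rot: [[-0.995, -0.102, -0.002], [-0.102, 0.995, 0.0], [0.002, 0.001, -1.0]]
force: [-1.0, 0.4, -3.3]
opening: 0.686
grasp_force: 30.0
```

Emit:
jog_arm --pt "0 0 -0.5" --pt "0 0 -1" --pt "0 0 -1" --turn '[0,0,0]' --grip '[0.6,0.4,0.36]'

```text
time_s: 9.22
position: [0.6206, -0.1459, 0.1183]
tcp_rot: [[-0.994, -0.106, -0.002], [-0.106, 0.994, 0.001], [0.002, 0.002, -1.0]]
force: [-0.7, 0.2, -4.8]
opening: 0.683
grasp_force: 30.0
```

```bash
cat > st.py <<'E'
from h import *
import sys
s=read_state();print(s["force"].round(2),s["moment"].round(3),s["position"].round(4),s["opening"],s["grasp_force"])
capt=snap("side",sys.argv[1],(230,190,390,350),3.5)
E
python3 st.py a1.png
```

```text
[-0.69  0.23 -4.79] [-0.002 -0.052 -0.008] [ 0.6206 -0.1459  0.1183] 0.6828834568935738 29.99571919441223
```

View pics/a1.png

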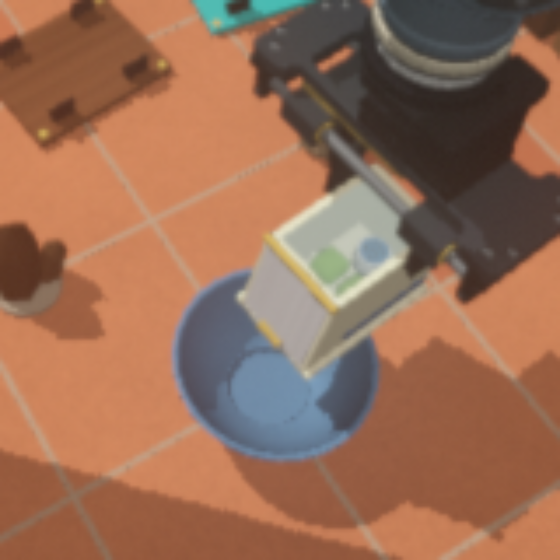

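```bash
cat > tilt.py <<'E'
from h import *
import sys
def tilt(save=None):
    c=capture("side"); im=c["color"]; s=read_state(); R=s["tcp_rot"]; P=s["position"]-.019*R[:,2]
    ex=-R[:,1]; ax=np.array([R[1,1],-R[0,1],0]); ay=R[:,1]*[1,1,0]   # caddy x, y axes (horizontal)
    hsv=cv2.cvtColor(im,cv2.COLOR_BGR2HSV)
    m=cv2.inRange(hsv,(14,115,120),(32,255,255))
    h=P-.068*ax+[0,0,.0]; u0=proj(c,h)
    n,l,st,ce=cv2.connectedComponentsWithStats(m)
    out=[]
    for i in range(1,n):
        if st[i,4]>25 and np.hypot(*(ce[i]-u0))<45: out.append((i,st[i,4]))
    if save: cv2.imwrite('pics/'+save,im)
    for i,a in out:
        v,u=np.where(l==i); o,d=ray(c,ce[i][0],ce[i][1]); t=((P-o)@ay)/(d@ay); q=o+d*t-P
        x,z=q@ax,q[2]; print("gold",ce[i].round(1),a,"rel x,z mm",round(x*1e3,1),round(z*1e3,1),"r",round(np.hypot(x,z)*1e3,1),"tilt",round(np.degrees(np.arctan2(z,x)-np.arctan2(.021,-.068))%360,1))
    print(s["time_s"],"F",s["force"].round(2),"M",s["moment"].round(3),s["position"].round(4),round(s["opening"],4),round(s["grasp_force"],2))
tilt(sys.argv[1] if len(sys.argv)>1 else None)
E
python3 tilt.py
```

```text
gold [315.2 267.4] 50 rel x,z mm -67.0 20.8 r 70.2 tilt 359.9
9.325 F [-0.38 -0.11 -4.55] M [ 0.054 -0.099 -0.019] [ 0.6214 -0.1464  0.1191] 0.6839 30.0
```

Emit:
jog_arm --pt "0 0 0" --turn '[0]' --grip '[0.325]'

```text
time_s: 9.45
position: [0.6217, -0.147, 0.1195]
tcp_rot: [[-0.994, -0.105, 0.0], [-0.105, 0.994, -0.0], [-0.0, -0.0, -1.0]]
force: [-0.3, 0.9, -4.0]
opening: 0.683
grasp_force: 30.0
```

```bash
python3 tilt.py
```

```text
gold [315.3 266.9] 51 rel x,z mm -68.4 24.7 r 72.7 tilt 357.3
9.5 F [ 0.4   0.4  -3.77] M [ 0.03  -0.152 -0.003] [ 0.6217 -0.1472  0.1196] 0.6829 30.0
```

Emit:
jog_arm --pt "0 0 0" --turn '[0]' --grip '[0.319]'

```text
time_s: 9.62
position: [0.6216, -0.1476, 0.1195]
tcp_rot: [[-0.995, -0.104, 0.0], [-0.104, 0.995, -0.0], [-0.0, -0.0, -1.0]]
force: [0.3, -0.1, -4.1]
opening: 0.687
grasp_force: 21.0
```

```bash
python3 tilt.py
```

```text
gold [315.5 267.2] 51 rel x,z mm -67.7 23.2 r 71.5 tilt 358.2
9.675 F [ 2.06  0.16 -3.19] M [ 0.087 -0.105  0.037] [ 0.6216 -0.1476  0.1194] 0.6827 20.77
```

Emit:
jog_arm --pt "0 0 0" --turn '[0]' --grip '[0.317]'

```text
time_s: 9.8
position: [0.6215, -0.1477, 0.1193]
tcp_rot: [[-0.995, -0.104, 0.0], [-0.104, 0.995, -0.0], [-0.0, -0.0, -1.0]]
force: [0.0, 0.6, -4.5]
opening: 0.689
grasp_force: 16.0
```

```bash
python3 tilt.py
```

```text
gold [315.7 267.6] 49 rel x,z mm -66.8 21.3 r 70.1 tilt 359.5
9.85 F [-0.56 -0.45 -3.78] M [ 0.062 -0.09  -0.002] [ 0.6215 -0.1478  0.1193] 0.6843 15.85
```

Emit:
jog_arm --pt "0 0 0" --turn '[0]' --grip '[0.315]'

```text
time_s: 9.98
position: [0.6214, -0.1478, 0.1192]
tcp_rot: [[-0.995, -0.104, -0.0], [-0.104, 0.995, -0.0], [0.0, -0.0, -1.0]]
force: [-0.8, 0.3, -4.7]
opening: 0.689
grasp_force: 11.1
```

```bash
python3 tilt.py
```

```text
gold [315.8 267.8] 51 rel x,z mm -66.1 19.7 r 69.0 tilt 0.6
10.025 F [-0.14 -0.25 -3.51] M [ 0.028 -0.056 -0.02 ] [ 0.6214 -0.1478  0.1192] 0.6903 10.97
```

Emit:
jog_arm --pt "0 0 0" --turn '[0]' --grip '[0.314]'

```text
time_s: 10.15
position: [0.6213, -0.1477, 0.1192]
tcp_rot: [[-0.995, -0.104, -0.0], [-0.104, 0.995, 0.0], [0.0, 0.0, -1.0]]
force: [0.2, 0.5, -3.5]
opening: 0.686
grasp_force: 8.5
```

```bash
python3 tilt.py
```

```text
gold [315.  269.3] 50 rel x,z mm -67.5 15.1 r 69.2 tilt 4.5
10.2 F [-0.18  0.51 -3.23] M [ 0.065 -0.046 -0.063] [ 0.6213 -0.1477  0.1192] 0.6852 8.3
```

Emit:
jog_arm --pt "0 0 0" --turn '[0]' --grip '[0.3145]'

```text
time_s: 10.32
position: [0.6216, -0.1477, 0.1192]
tcp_rot: [[-0.995, -0.104, 0.0], [-0.104, 0.995, -0.0], [-0.0, -0.0, -1.0]]
force: [0.9, -0.3, -3.4]
opening: 0.687
grasp_force: 9.3
```

```bash
python3 tilt.py
```

```text
gold [315.1 272.5] 48 rel x,z mm -65.1 -2.1 r 65.1 tilt 19.0
10.375 F [-0.75 -0.47 -3.89] M [ 0.029  0.043 -0.065] [ 0.6216 -0.1477  0.1193] 0.6877 9.36
```

Emit:
jog_arm --pt "0 0 0" --turn '[0]' --grip '[0.4]'

```text
time_s: 10.5
position: [0.6214, -0.1477, 0.1192]
tcp_rot: [[-0.995, -0.104, -0.0], [-0.104, 0.995, 0.0], [0.0, 0.0, -1.0]]
force: [0.9, 0.3, -3.1]
opening: 0.683
grasp_force: 30.0
```

```bash
python3 tilt.py; python3 st.py a2.png
```

```text
gold [315.  272.5] 48 rel x,z mm -65.0 -1.9 r 65.1 tilt 18.9
10.55 F [ 0.76  0.41 -2.95] M [ 0.004 -0.027  0.062] [ 0.6214 -0.1477  0.1192] 0.6853 30.0
[ 0.76  0.41 -2.95] [ 0.004 -0.027  0.062] [ 0.6214 -0.1477  0.1192] 0.685342655700298 29.99924272298813
```

View pics/a2.png

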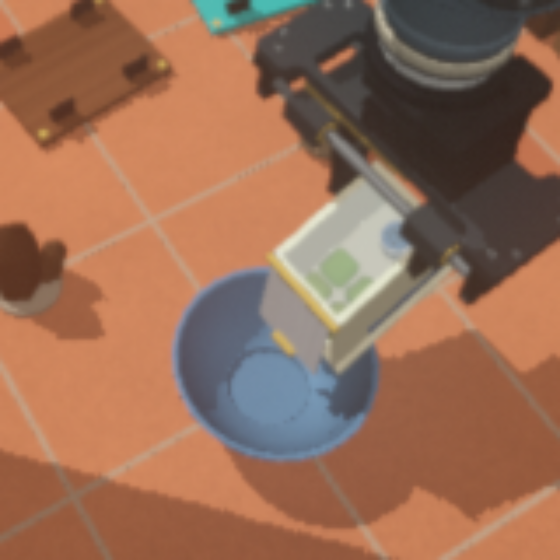

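Held at about 19°. The flap is just hanging open, the stones are still inside at about (340,270), and the bowl is empty. I'll creep on in small pulses.

```bash
cat >> tilt.py <<'E'
im=capture("side")["color"]; hsv=cv2.cvtColor(im,cv2.COLOR_BGR2HSV)
m=cv2.inRange(hsv,(33,50,60),(75,255,255))
n,l,st,ce=cv2.connectedComponentsWithStats(m[190:350,230:390])
print("green",[(ce[i].round(0)*3.5).tolist()+[int(st[i,4])] for i in range(1,n) if st[i,4]>5])
E
python3 tilt.py
```

```text
gold [315.2 272.7] 45 rel x,z mm -64.4 -3.4 r 64.4 tilt 20.2
10.65 F [-0.64 -0.61 -3.53] M [ 0.056 -0.05  -0.011] [ 0.6214 -0.1477  0.1193] 0.6853 30.0
green [[322.0, 280.0, 49], [339.5, 301.0, 14]]
```

Emit:
jog_arm --pt "0 0 0" --pt "0 0 0" --turn '[0,0]' --grip '[0.3145,0.4]'

```text
time_s: 10.95
position: [0.6215, -0.1477, 0.1194]
tcp_rot: [[-0.995, -0.104, 0.0], [-0.104, 0.995, -0.0], [-0.0, -0.0, -1.0]]
force: [0.4, -0.2, -2.9]
opening: 0.683
grasp_force: 30.0
```

```bash
python3 tilt.py
```

```text
gold [315.4 272.8] 46 rel x,z mm -63.8 -4.7 r 63.9 tilt 21.4
gold [302.8 304.9] 56 rel x,z mm -82.8 -143.6 r 165.7 tilt 77.2
11.0 F [-0.01 -0.03 -3.34] M [ 0.004  0.039 -0.011] [ 0.6215 -0.1477  0.1194] 0.6815 30.0
green [[262.5, 371.0, 223]]
```

Emit:
jog_arm --pt "0 0 0" --pt "0 0 0" --turn '[0,0]' --grip '[0.4,0.4]'

```text
time_s: 11.3
position: [0.6215, -0.1477, 0.1193]
tcp_rot: [[-0.995, -0.104, 0.0], [-0.104, 0.995, -0.0], [-0.0, -0.0, -1.0]]
force: [-0.6, 0.6, -3.4]
opening: 0.689
grasp_force: 30.0
```

```bash
python3 tilt.py; python3 - <<'E'
from h import *
a=capture("side")["color"][200:350,250:350]; b=capture("top")["color"][130:230,320:420]
cv2.imwrite('pics/a3.png',np.hstack([cv2.resize(a,(400,600),interpolation=2),cv2.resize(b,(400,400),interpolation=2).copy() if 0 else cv2.copyMakeBorder(cv2.resize(b,(400,400),interpolation=2),0,200,0,0,0)]))
E
```

```text
gold [314.9 272.3] 48 rel x,z mm -65.8 -0.2 r 65.8 tilt 17.4
gold [302.9 304.6] 63 rel x,z mm -82.3 -142.3 r 164.3 tilt 77.1
11.35 F [-0.71  0.23 -3.43] M [ 0.034 -0.032 -0.027] [ 0.6215 -0.1477  0.1193] 0.6861 30.0
green [[266.0, 374.5, 253]]
```

View pics/a3.png

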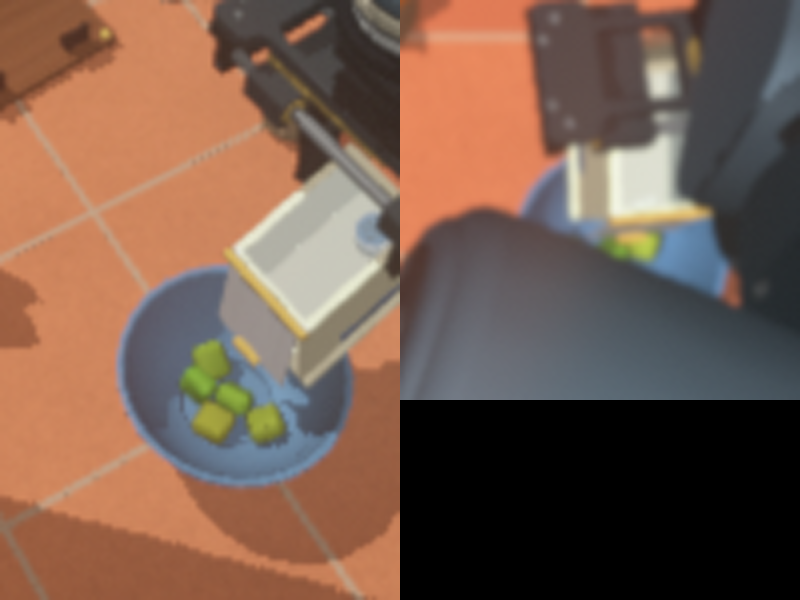

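All five green stones lie in the bowl, at about (180–285, 340–440) in the side crop. The desiccant is still at the back of the caddy at (372,230). I'm going back to the base now.

Emit:
jog_arm --pt "0 0 1.5" --pt "0 0 3.5" --pt "0 1 4" --pt "-0.4 3.5 4" --pt "-1.0 7.5 4" --pt "-1.7 12 4" --pt "-2.4 16.5 4" --pt "-3.1 21 4" --pt "-3.7 25 4" --pt "-4.2 28 3" --pt "-4.4 30.1 1" --pt "-4.4 30.1 -1.5" --turn '[0,0,0,0,0,0,0,0,0,0,0,0]' --grip '[0.4,0.4,0.4,0.4,0.4,0.4,0.4,0.4,0.4,0.4,0.4,0.4]'

```text
time_s: 13.0
position: [0.5753, 0.157, 0.1036]
tcp_rot: [[-0.994, -0.108, -0.001], [-0.108, 0.994, 0.001], [0.001, 0.001, -1.0]]
force: [0.4, -0.3, -2.9]
opening: 0.686
grasp_force: 30.0
```

Emit:
jog_arm --pt "0 0 0" --pt "0 0 0" --turn '[0,0]' --grip '[0.4,0.4]'

```text
time_s: 13.25
position: [0.5772, 0.154, 0.1046]
tcp_rot: [[-0.995, -0.105, 0.0], [-0.105, 0.995, 0.0], [-0.0, 0.0, -1.0]]
force: [-0.2, -0.6, -3.6]
opening: 0.685
grasp_force: 30.0
```

```bash
python3 tilt.py
```

```text
gold [230.4 189.6] 27 rel x,z mm -68.4 3.3 r 68.4 tilt 14.4
13.3 F [-0.59 -0.38 -4.16] M [ 0.086  0.024 -0.019] [0.5778 0.1537 0.1051] 0.6847 30.0
green [[266.0, 374.5, 259]]
```

Emit:
jog_arm --pt "0.1 0 -1.5" --pt "0.2 0 -3" --pt "0.2 0 -3.8" --pt "0.2 0 -4.1" --pt "0.2 0 -4.1" --turn '[0,0,0,0,0]' --grip '[0.4,0.4,0.4,0.4,0.4]'

```text
time_s: 13.98
position: [0.5788, 0.1533, 0.0629]
tcp_rot: [[-0.995, -0.104, -0.002], [-0.104, 0.995, -0.0], [0.002, 0.0, -1.0]]
force: [-1.4, 0.4, -3.3]
opening: 0.684
grasp_force: 30.0
```

```bash
python3 tilt.py; python3 - <<'E'
from h import *
a=capture("side")["color"][130:250,190:310]; cv2.imwrite('pics/a4.png',cv2.resize(a,(600,600),interpolation=2))
E
```

```text
14.025 F [-1.33  0.77 -3.55] M [ 0.14   0.161 -0.03 ] [0.5788 0.1533 0.063 ] 0.6861 30.0
green [[266.0, 374.5, 243]]
```

View pics/a4.png

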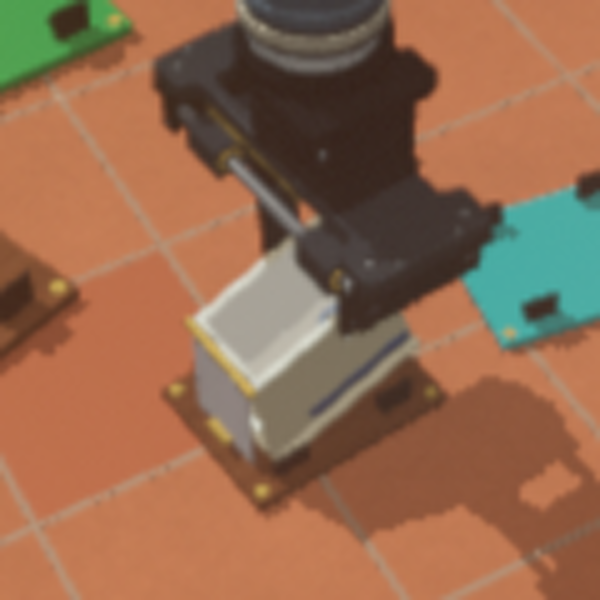

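Emit:
jog_arm --pt "0.3 0 -0.3" --pt "0.6 0.05 -0.7" --pt "0.9 0.1 -1.1" --pt "1.2 0.1 -1.45" --pt "1.2 0.1 -1.45" --turn '[0,0,0,0,0]' --grip '[0.318,0.318,0.318,0.318,0.318]'

```text
time_s: 14.75
position: [0.5933, 0.1547, 0.0492]
tcp_rot: [[-0.995, -0.104, 0.003], [-0.104, 0.995, 0.001], [-0.003, 0.0, -1.0]]
force: [3.0, 1.9, 3.4]
opening: 0.688
grasp_force: 17.8
```

```bash
python3 tilt.py
```

```text
gold [236.5 198. ] 27 rel x,z mm -67.7 14.3 r 69.2 tilt 5.3
14.8 F [4.48 2.71 3.07] M [ 0.532 -0.607 -0.006] [0.5928 0.1547 0.0492] 0.685 17.76
green [[259.0, 367.5, 204]]
```

Emit:
jog_arm --pt "0.15 0 -0.4" --pt "0.3 0 -0.7" --pt "0.4 0 -1.0" --pt "0.4 0 -1.2" --pt "0.4 0 -1.2" --turn '[0,0,0,0,0]' --grip '[0.32,0.32,0.33,0.33,0.33]'

```text
time_s: 15.48
position: [0.5944, 0.1546, 0.0383]
tcp_rot: [[-0.995, -0.105, -0.002], [-0.105, 0.995, -0.0], [0.002, 0.0, -1.0]]
force: [-0.8, 4.3, 14.6]
opening: 0.685
grasp_force: 30.0
```

```bash
python3 tilt.py
```

```text
gold [236.9 197.8] 30 rel x,z mm -68.1 25.6 r 72.7 tilt 356.5
15.525 F [-1.91  4.07 12.72] M [ 0.423  0.374 -0.012] [0.5944 0.1547 0.0383] 0.6803 30.0
green [[255.5, 367.5, 196]]
```

Emit:
jog_arm --pt "0 0 0.1" --pt "0 0 0.1" --pt "0 0 0.1" --pt "0 0 4" --pt "0 0 7" --pt "-2.5 -0.2 7" --pt "-4.6 -0.4 6" --pt "-4.6 -0.4 5.2" --pt "-4.6 -0.4 5.2" --pt "-4.6 -0.4 5.2" --turn '[0,0,0,0,0,0,0,0,0,0]' --grip '[0.1,0.1,0.1,0.1,0.1,1,1,1,1,1]'

```text
time_s: 16.82
position: [0.5508, 0.1503, 0.0886]
tcp_rot: [[-0.995, -0.104, 0.001], [-0.104, 0.995, 0.0], [-0.001, -0.0, -1.0]]
force: [-0.6, -0.4, -0.4]
opening: 0.417
grasp_force: 0.0
```

```bash
python3 - <<'E'
from h import *
a=capture("side")["color"][150:240,200:290]; cv2.imwrite('pics/a5.png',cv2.resize(a,(600,600),interpolation=2)); s=read_state(); print(s["position"],s["opening"],s["force"])
E
```

```text
[0.55067298 0.15029173 0.08875464] 0.37105151463385205 [-0.98484301 -0.07002454  0.85712048]
```

View pics/a5.png

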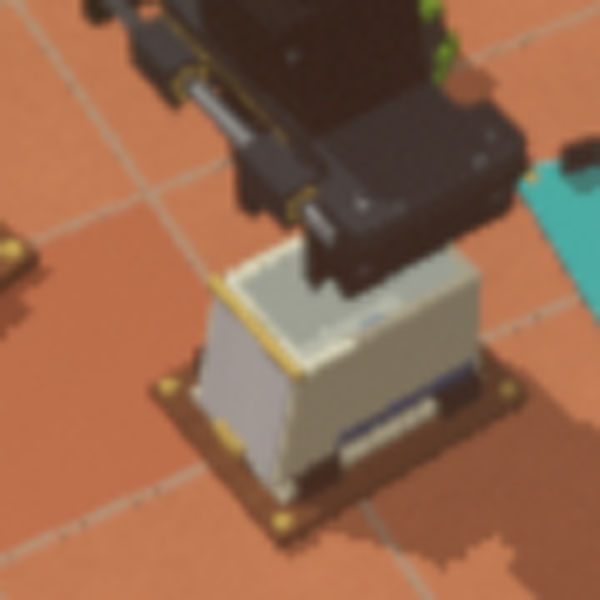

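It looks seated and nearly level with the flap shut. I'll press the roof near the front to make sure of the front clips.

Emit:
jog_arm --pt "0 0 0" --pt "0 0 0" --pt "0 0 0" --pt "0 0 -0.5" --pt "0 0 -0.8" --pt "0 0 -1.0" --pt "0 0 -1.1" --turn '[0,0,0,0,0,0,0]' --grip '[1,1,1,1,1,1,1]'

```text
time_s: 17.75
position: [0.5493, 0.1503, 0.0775]
tcp_rot: [[-0.995, -0.104, -0.0], [-0.104, 0.995, -0.0], [0.0, 0.0, -1.0]]
force: [-0.5, 0.9, -0.5]
opening: 0.004
grasp_force: 0.0
```

Emit:
jog_arm --pt "0 0 -0.1" --pt "0 0 -0.2" --pt "0 0 -0.3" --pt "0 0 -0.3" --turn '[0,0,0,0]' --grip '[1,1,1,1]'

```text
time_s: 18.25
position: [0.5494, 0.1503, 0.0747]
tcp_rot: [[-0.995, -0.104, -0.0], [-0.104, 0.995, -0.0], [0.0, -0.0, -1.0]]
force: [-0.3, -0.6, 0.6]
opening: 0.005
grasp_force: 0.0
```

Emit:
jog_arm --pt "0 0 -0.1" --pt "0 0 -0.2" --pt "0 0 -0.3" --turn '[0,0,0]' --grip '[1,1,1]'

```text
time_s: 18.62
position: [0.5494, 0.1503, 0.0717]
tcp_rot: [[-0.995, -0.104, -0.0], [-0.104, 0.995, -0.0], [0.0, -0.0, -1.0]]
force: [-0.3, 0.4, -0.5]
opening: 0.003
grasp_force: 0.0
```

Emit:
jog_arm --pt "0 0 1.5" --pt "0 0 1.8" --pt "0 0 1.8" --pt "0 0 1.8" --pt "0 0 1.8" --pt "0 0 1.2" --pt "0 0 0.8" --pt "0 0 0.7" --pt "0 0 0.65" --turn '[0,0,0,0,0,0,0,0,0]' --grip '[1,0.45,0.45,0.45,0.45,0.45,0.45,0.45,0.45]'

```text
time_s: 19.75
position: [0.5494, 0.1503, 0.078]
tcp_rot: [[-0.995, -0.104, -0.0], [-0.104, 0.995, -0.0], [0.0, 0.0, -1.0]]
force: [-0.1, -0.3, 0.2]
opening: 0.548
grasp_force: 0.0
```

Emit:
jog_arm --pt "0 0 -0.1" --pt "0 0 -0.2" --pt "0 0 -0.2" --turn '[0,0,0]' --grip '[0.45,0.45,0.45]'

```text
time_s: 20.12
position: [0.5494, 0.1503, 0.0762]
tcp_rot: [[-0.995, -0.104, -0.0], [-0.104, 0.995, -0.0], [0.0, -0.0, -1.0]]
force: [-0.4, -0.3, -0.8]
opening: 0.554
grasp_force: 0.0
```

Emit:
jog_arm --pt "0 0 -0.1" --pt "0 0 -0.2" --pt "0 0 -0.2" --turn '[0,0,0]' --grip '[0.45,0.45,0.45]'

```text
time_s: 20.5
position: [0.5494, 0.1503, 0.0741]
tcp_rot: [[-0.995, -0.104, -0.0], [-0.104, 0.995, -0.0], [0.0, 0.0, -1.0]]
force: [0.5, 0.2, -0.1]
opening: 0.553
grasp_force: 0.0
```

```bash
cat > hinge.py <<'E'
from h import *
c=capture("side");im=c["color"];hsv=cv2.cvtColor(im,cv2.COLOR_BGR2HSV)
a=np.radians(6);ax=np.array([np.cos(a),np.sin(a),0]);ay=np.array([-np.sin(a),np.cos(a),0]);B=np.array([.5677,.1524,0])
m=cv2.inRange(hsv,(14,115,120),(32,255,255)); n,l,st,ce=cv2.connectedComponentsWithStats(m)
for i in range(1,n):
    if st[i,4]>8 and 195<ce[i][0]<290 and 160<ce[i][1]<245:
        o,d=ray(c,*ce[i]); q=o+d*((B-o)@ay)/(d@ay)-B; print(ce[i].round(1),st[i],"x,z",q@ax,q[2])
print("expect hinge px",proj(c,B-.038*ax+[0,0,.078]),"ends",proj(c,B-.038*ax+.03*ay+[0,0,.078]),proj(c,B-.038*ax-.03*ay+[0,0,.078]))
print("exp rear right top",proj(c,B+.052*ax-.03*ay+[0,0,.078]))
E
python3 hinge.py
```

```text
[201.3 187. ] [199 186   5   3  13] x,z -0.13492596527036838 0.18995069952671184
[237.1 198.1] [231 191  14  16  28] x,z -0.040359335711974954 0.08027814542672751
[224.9 207.7] [224 206   3   4   9] x,z -0.07977384984845898 0.06887015719964995
[233.4 215.5] [231 213   5   6  12] x,z -0.05626252607249965 0.015443234713863663
[242.  227.8] [241 226   3   4  10] x,z -0.031026333156071513 -0.06578985532509762
expect hinge px [237.92023911 198.2419069 ] ends [231.72062003 191.24522494] [244.31698387 205.46105829]
exp rear right top [271.7539667  190.03093624]
```

Emit:
jog_arm --pt "0 0 -0.1" --pt "0 0 -0.2" --pt "0 0 -0.3" --pt "0 0 -0.3" --turn '[0,0,0,0]' --grip '[0.45,0.45,0.45,0.45]'

```text
time_s: 21.05
position: [0.5493, 0.1503, 0.0711]
tcp_rot: [[-0.995, -0.104, -0.0], [-0.104, 0.995, -0.0], [0.0, -0.0, -1.0]]
force: [0.5, 1.1, -0.3]
opening: 0.552
grasp_force: 0.0
```

```bash
python3 - <<'E'
from h import *
c=capture("side"); s=read_state(); print(s["position"],s["force"],s["opening"])
R=s["tcp_rot"]
for sg in(-1,1): print(proj(c,s["position"]+sg*R[:,1]*.03))
cv2.imwrite('pics/raw6.png',c["color"])
E
python3 hinge.py | head -3
```

```text
[0.549425   0.15030843 0.07119063] [-0.52151579 -0.39035024 -0.23313597] 0.5484771565107848
[250.53361833 203.65167105]
[237.90777038 189.65976795]
[201.2 186.9] [199 186   5   3  12] x,z -0.135235882986378 0.1904601424569401
[237.4 198.3] [231 191  14  16  27] x,z -0.039702716075775836 0.07900558772202537
[224.9 207.7] [224 206   3   4   9] x,z -0.07977384984845898 0.06887015719964995
```

Emit:
jog_arm --pt "0 0 1.5" --pt "0.65 0.1 2" --pt "0.65 0.1 2" --pt "0.65 0.1 2" --pt "0.65 0.1 -0.5" --pt "0.65 0.1 -2.5" --pt "0.65 0.1 -3.2" --pt "0.65 0.1 -3.2" --pt "0.65 0.1 -3.2" --pt "0.65 0.1 -3.2" --pt "0.65 0.1 -3.2" --pt "0.65 0.1 -3.2" --turn '[0,0,0,0,0,0,0,0,0,0,0,0]' --grip '[0.45,0,0,0,0,0,0,0.6,0.6,0.6,0.6,0.6]'

```text
time_s: 22.65
position: [0.5565, 0.1512, 0.0399]
tcp_rot: [[-0.995, -0.104, 0.001], [-0.104, 0.995, -0.0], [-0.001, -0.0, -1.0]]
force: [-0.3, -1.7, 2.6]
opening: 0.685
grasp_force: 30.0
```

Emit:
jog_arm --pt "0 0 -0.1" --pt "0 0 -0.2" --pt "0 0 -0.25" --pt "0 0 -0.25" --turn '[0,0,0,0]' --grip '[0.6,0.6,0.6,0.6]'

```text
time_s: 23.15
position: [0.5565, 0.1512, 0.0398]
tcp_rot: [[-0.995, -0.104, 0.002], [-0.104, 0.995, -0.0], [-0.002, -0.0, -1.0]]
force: [-3.9, -2.4, 19.8]
opening: 0.685
grasp_force: 30.0
```

Emit:
jog_arm --pt "0 0 0" --pt "0 0 0" --pt "0 0 0" --pt "0 0 0" --pt "0 0 4" --pt "0 0 9" --pt "0 0 13" --pt "0 0 15" --pt "-6 4 15" --pt "-10 8 15" --pt "-10 8 15" --pt "-10 8 15" --turn '[0,0,0,0,0,0,0,0,0,0,0,0]' --grip '[0,0,0,0,0,0,0,0,0,0,0,0]'

```text
time_s: 24.65
position: [0.4564, 0.2315, 0.1868]
tcp_rot: [[-0.994, -0.105, 0.001], [-0.105, 0.994, -0.0], [-0.001, -0.0, -1.0]]
force: [0.6, -1.1, 0.4]
opening: 1.0
grasp_force: 0.0
```

```bash
python3 hinge.py; python3 - <<'E'
from h import *
c=capture("top"); im=c["color"]; hsv=cv2.cvtColor(im,cv2.COLOR_BGR2HSV)
m=cv2.inRange(hsv,(33,50,60),(75,255,255)); n,l,st,ce=cv2.connectedComponentsWithStats(m)
B=np.array([.55,-.156])
for i in range(1,n):
    if st[i,4]>4:
        p=onz(c,*ce[i],.015); 
        if np.linalg.norm(p[:2]-B)<.08: print("stone",p.round(3),st[i,4])
# roof outline: cream
m=cv2.inRange(hsv,(15,0,150),(45,110,255)); m[:140]=0;m[230:]=0;m[:,:215]=0;m[:,300:]=0
k=max(cv2.findContours(m,0,2)[0],key=cv2.contourArea); r=cv2.minAreaRect(k); print("roof",[onz(c,*q,.078)[:2].round(4).tolist() for q in cv2.boxPoints(r)])
m=cv2.inRange(hsv,(95,35,60),(125,255,255))[140:230,215:300]; v,u=np.where(m); print("blue in caddy",len(u), onz(c,215+u.mean(),140+v.mean(),.028) if len(u) else None)
E
```

```text
[201.4 186.9] [200 186   4   3  11] x,z -0.13474792009833844 0.19015426467903696
[237.3 198.2] [231 191  14  16  30] x,z -0.039897730650841255 0.07955270862530828
[224.9 207.7] [224 206   3   4   9] x,z -0.07977384984845898 0.06887015719964995
[233.6 215.7] [232 214   4   5  11] x,z -0.05563276865202193 0.013883087463261834
[242. 228.] [241 227   3   3   9] x,z -0.03106905540255195 -0.06679146583285223
expect hinge px [237.92023911 198.2419069 ] ends [231.72062003 191.24522494] [244.31698387 205.46105829]
exp rear right top [271.7539667  190.03093624]
stone [ 0.545 -0.136  0.015] 86
stone [ 0.552 -0.162  0.015] 25
roof [[0.6176, 0.1919], [0.6238, 0.1247], [0.5299, 0.1163], [0.5236, 0.1827]]
blue in caddy 394 [0.49371138 0.23030818 0.028     ]
```

```bash
python3 - <<'E'
from h import *
new=capture("side")["color"]; old=cv2.imread('pics/raw_s1.png')
for im in(old,new):
    hsv=cv2.cvtColor(im,cv2.COLOR_BGR2HSV); m=cv2.inRange(hsv,(14,115,120),(32,255,255)); n,l,st,ce=cv2.connectedComponentsWithStats(m)
    print([(ce[i].round(1).tolist(),int(st[i,4])) for i in range(1,n) if st[i,4]>6 and 220<ce[i][0]<290 and 160<ce[i][1]<245])
# shift of front-right and rear patches
g=lambda i:cv2.cvtColor(i,6)
for x,y in((222,184),(255,176)):
    t=g(old)[y:y+30,x:x+26]; r=cv2.matchTemplate(g(new)[y-6:y+36,x-6:x+32],t,5); _,s,_,p=cv2.minMaxLoc(r); print(p[0]-6,p[1]-6,round(s,3))
E
```

```text
[([237.3, 197.5], 30), ([224.9, 207.9], 8), ([233.8, 215.2], 13), ([242.0, 227.8], 10)]
[([237.3, 198.2], 30), ([224.9, 207.9], 8), ([233.4, 215.5], 12), ([242.0, 227.8], 10)]
0 0 0.805
0 0 0.965
```

```bash
python3 -c "
from rig import *
print(hand_in())"
```

```text
the job is handed in; nothing more can be done
None
```

Job handed in at about 25 s, verdict not shown: all five stones are in the bowl, the desiccant was last clearly seen still in the caddy after the pour, and the caddy is back on its base, matching its starting image to within 1 px (flap last seen shut), with the gripper clear.

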